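# Roll the thumbwheel until the gauge gap closes to its mark

### The job

Set the bench gap gauge: with a fingertip, roll its knurled wheel so that the sliding jaw closes towards the fixed anvil, and stop when the jaw's pointer stands wholly within the width of the notch in the gauge plate; then take the finger away. Press gently and move the jaw by the wheel alone: do not push the jaw or the gauge plate directly, pick nothing up, and leave the things around the gauge where they are.

Things in the scene. Friction and masses are not known exactly. Their poses are not given: they have to be found in the camera images.
- gauge: bench gap gauge, fixed to the worktop: base 250 x 80 mm, origin at the centre of its underside; a dark deck (top at 26 mm) that bears all else floats on springs above it. Its x runs along its length from the wheel (x = -80 mm) to the fixed anvil block (x = +100 mm, 62 mm high), its y towards the side with the gauge plate, z up. The wheel sits between two grey cheeks (74 x 36 mm, 76 mm high), 10 mm proud of them.
- wheel_top (a point): topmost point of the wheel, mid-width, 86 mm above the worktop; axes those of the gauge. Pressed, it sinks with the sprung deck: begins at 2.7 N, then 0.9 N per mm, stop at 7 mm (9 N). 4 to 5 mm of sink gives ample grip for rolling. Over 30 N on the wheel fails the run.
- thumbwheel (a joint): turn of the knurled steel wheel (56 mm diameter, 16 mm wide, axle level along the gauge's y), rad, 0 at the start, 0 to 5.75. Grows as the wheel's top is rolled along the gauge's +x, towards the anvil, which closes the gap; rolling back opens it. Friction (0.03 N m) holds it where it is left. Several strokes are needed.
- slide_jaw (a joint): travel of the sliding aluminium jaw (26 x 24 mm block, top 62 mm above the worktop) along the gauge's +x towards the anvil, m, 0 at the start, 0 to 0.046; geared to the wheel, 8 mm for each rad.
- pointer_tip (a point): tip of the steel pointer, a bar 3 mm wide that sticks 11 mm out of the jaw's top on the gauge plate's side, 62 mm above the worktop; moves with the jaw; axes those of the gauge.
- notch (a point): middle of the notch's mouth, 62 mm above the worktop, axes those of the gauge. The 8 mm wide notch is cut in the top of the gauge plate and opens towards the jaw; the pointer passes freely 1.5 mm in front of it. The gap is right when pointer_tip and notch agree along the gauge's x (wholly within: 2.5 mm either way).
- gauge_plate (a joint): place of the gauge plate, an aluminium angle 30 mm long, 62 mm high at the gauge's edge, in m along the gauge's x: the value of slide_jaw at which the pointer is centred in the notch (13 to 40 mm). Held only by friction of 8 N; must not be shifted.
- vial: glass sample vial with a black screw cap, 28 mm across, 60 mm tall, loose, beside the gauge on the gauge plate's side; origin at the centre of its underside
- weight: brass-coloured check weight with a knob, 30 mm across, 51 mm tall, loose, beside the gauge on the gauge plate's side; origin at the centre of its underside
- carton: small carton, 36 x 62 x 22 mm, loose, beside the gauge on the side away from the gauge plate; origin at the centre of its underside
- marker: marker pen, 135 mm long, 17 mm thick, loose, lying beside the wheel on the gauge plate's side; origin at the centre of its underside
- beaker: small beaker, 50 mm across, 59 mm tall, loose, at the back; origin at the centre of its underside
- bulb: rubber pipette bulb, 53 mm across, 76 mm tall, loose, at the back; origin at the centre of its underside

How it is judged:
By the outcome, as a careful person would: the job done as asked, in the order asked, and still so for the second after the job is handed in, with the robot touching nothing.
It also fails if it takes over 58 s, if anything falls off the work surface, if the arm or the gripper's body presses on something with over 40 N, if the wrist force passes 120 N, or if a joint passes its speed limit or range.

### The arm

A 6-joint arm with a two-finger parallel gripper is mounted at the origin on a cart in front of the work surface, level with it; the furniture and walls round the work are solid. World frame = base frame: x ahead of the robot, y to its left, z up, the work surface at z = 0. Lengths are in m, angles in rad, forces in N, time in s.
With the tool pointing down it reaches from about 0.35 to 0.775 m from the base axis. Payload 5.5 kg.
Tool frame: the origin (TCP) lies at the very end of the fingers, on their centre line; the grasp point (between the pads) lies 19 mm behind it; x points along the fingers, y is the direction in which the jaws open and shut, and the axes are right-handed (so a half turn about x gives the same grasp; the last joint's range is limited). The gripper opens to 85 mm and grips with 20 to 120 N. Pads are 22 mm wide; open, the fingers measure 114 mm over their backs; the gripper's body (76 mm by 85 mm) begins 54 mm behind the grasp point. The pads swing forward as they close: fully open they stand 13 mm farther back than shut.
Start: joints at [1.207, 0.313, 0.046, 1.304, 0, 1.431], TCP at [0.128, 0.561, 0.231] pointing down, gripper open.
Joint ranges: [-2.76, 2.76], [-0.86, 1.69], [-1.03, 1.26], [-2.2, 2.34], [-1.47, 1.5], [-3.14, 3.14]. Speed limits (rad/s): [2.57, 2.57, 3.14, 3.14, 3.14, 3.14].

### API

Orientations are given as a unit quaternion [w, x, y, z].
In Python, from workcell import env gives the robot as it stands.
- The arm moves only by the tool servo_tool, never from a script. Its argument "increments" is a list of rows, each an object with "offset": the shift along the tool's x, y, z in cm, a list of three; "yaw": the turn about the tool's x in degrees. In form: [{"offset": [x, y, z], "yaw": yaw}, ...]. A call has exactly 8 rows; each row is the pose to reach, as a shift and turn from the pose commanded when the call began, along the tool's axes at that moment; what a row does not reach only later rows make up. A row lasts 1/10 s, in which the tool goes at most 50 mm and 8.59 degrees, less where a joint would pass 70% of its speed; a pose out of reach is approached as far as the arm can. A call with a gripper value outside its range is refused whole. "claw" is the opening, from 0 (shut) to 1 (fully open), set as the call begins (left out, the last holds). The fingers move at their own pace and stop on an object; "force" is the grip in N (left out, the last holds). Time passes only in rows, so rows that repeat a pose let the fingers close, or fill a call up. It gives the time, the measured TCP pose, the force and the opening at its end, in the units of the state.
- env.get_state(): the state, without advancing time (a new reading comes with each control period).
- env.read_camera(name): name is "scene" or "top" or "wrist"; returns (picture, depth): 420x560x3 uint8, red, green, blue; 420x560 float32, m along the optical axis (not along the pixel's ray), 0 where there is no reading.
- env.camera_model(name): a dict with "vertical_fov" (degrees; the focal length in pixels is half the picture's height over the tangent of half this angle, whatever the lens; pixels are square), "cx", "cy" (the principal point, pixels), "world_from_camera" (4x4, takes a point from camera to world coordinates). Camera axes: x right, y up, looking along -z (the intrinsics and any distortion apply to the point x, -y, -z); pixel columns grow to the right and rows downward; lengths in m; the calibration is good to about 2 mm. A picture is of the moment at which its call begins: read the wrist's pose just before it. camera_model takes no time and is no camera call; for the wrist camera it gives the pose at the moment of the call.
- env.hand_in(): hands the job in, once; it reports no verdict.
The state is a dict: "clock": time; "joint_pos": joint angles; "qvel": joint speeds; "tau": joint torques, N m; "tcp_pos": TCP position; "orientation": TCP orientation; "wrist_force": force on the tool from outside, world axes, zero at the start; "ft_torque": the same for the moment, N m; "finger_gap": finger opening in m.
Only numpy, scipy, OpenCV 4.12 (cv2) and the standard library are available. Lean on these libraries where they do the work, as an engineer would, in place of code of your own. Each camera call takes 0.05 s, during which the arm holds its last target.

## Working session

There is one attempt and no reset: what is moved stays moved. The work goes in short steps, Python scripts to look and compute and a tool call to move; the robot and the scene stay as the last step left them, time stands still between calls to the robot, and variables do not carry over. Pictures are saved under pics/ and viewed, and the job is handed in when it is done.

Besides the shell and the picture viewer there is one more tool, called after ">>>" by a JSON object that holds its "fn" and its "kwargs". servo_tool: Moves the arm, as the interface text tells. Its arguments: {"type":"object","properties":{"increments":{"type":"array","items":{"type":"object","properties":{"offset":{"type":"array","items":{"type":"number"}},"yaw":{"type":"number"}}}},"claw":{"type":"number"},"force":{"type":"number"}},"required":["increments"]}

```bash
mkdir -p pics; ls; python3 - <<'E'
from workcell import env
import cv2
print(env.get_state())
for n in ("scene","top","wrist"):
    m=env.camera_model(n); print(n,m)
    p,d=env.read_camera(n)
    cv2.imwrite(f"pics/{n}0.png",p[:,:,::-1])
    import numpy as np; np.save(f"pics/{n}0.npy",d)
E
```

```text
pics
{'clock': 0.0, 'joint_pos': array([ 1.20743050e+00,  3.14027560e-01,  4.50073927e-02,  1.30360924e+00,
       -1.10201048e-05,  1.43121487e+00]), 'qvel': array([-5.56458878e-04,  1.29459293e-03, -1.07963489e-03, -1.93569064e-03,
        7.32638252e-06, -5.64264147e-04]), 'tau': array([-5.07742407e-04, -4.80627036e+01,  2.98532599e+01,  1.92751276e-02,
       -3.69056179e-04,  4.68799101e-06]), 'tcp_pos': array([0.1274269 , 0.56018814, 0.23040504]), 'orientation': array([ 0.70252717,  0.07832602,  0.70284216, -0.07958337]), 'wrist_force': array([ 0.37948152,  0.73491627, -0.198711  ]), 'ft_torque': array([-0.02914415, -0.05356886, -0.0158837 ]), 'finger_gap': 0.08524756185362105}
scene {'vertical_fov': 45.64079435000124, 'cx': 281.45003663864935, 'cy': 216.20959212176172, 'world_from_camera': array([[ 0.67857372,  0.42424963, -0.59962485,  0.06452073],
       [-0.73442526,  0.37793591, -0.56372333, -0.57614564],
       [-0.01253965,  0.82290747,  0.56803702,  0.60050049],
       [ 0.        ,  0.        ,  0.        ,  1.        ]])}
top {'vertical_fov': 56.5562096444497, 'cx': 283.0982221119797, 'cy': 208.01618475056628, 'world_from_camera': array([[-0.01156682,  0.9905012 , -0.13701669,  0.48180479],
       [-0.99934054, -0.00673425,  0.0356811 , -0.06871803],
       [ 0.03441946,  0.13733905,  0.9899259 ,  0.94017764],
       [ 0.        ,  0.        ,  0.        ,  1.        ]])}
wrist {'vertical_fov': 64.22252267716901, 'cx': 282.5583233785046, 'cy': 208.77454235408788, 'world_from_camera': array([[ 0.22116777, -0.93204077, -0.28702756,  0.05419579],
       [ 0.97523498,  0.210995  ,  0.0663163 ,  0.57724189],
       [-0.00124812, -0.29458635,  0.95562405,  0.37278737],
       [ 0.        ,  0.        ,  0.        ,  1.        ]])}
```

View pics/scene0.png

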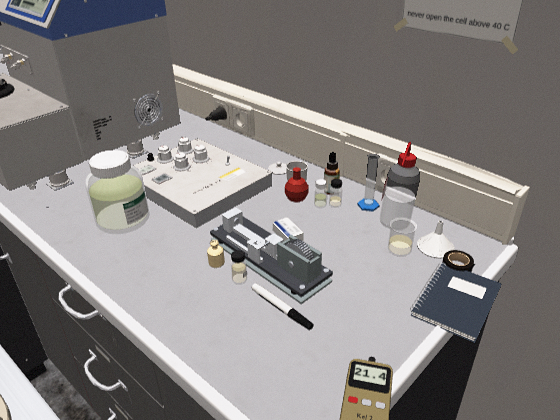

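View pics/top0.png

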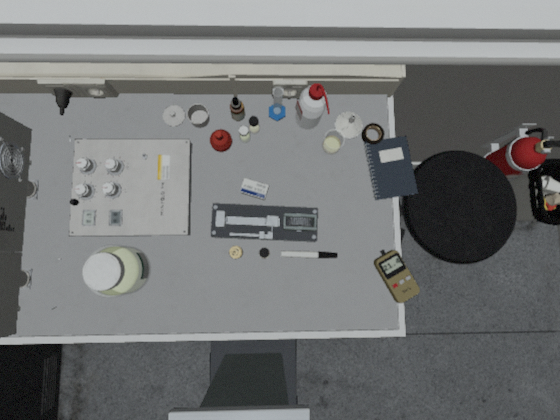

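View pics/wrist0.png

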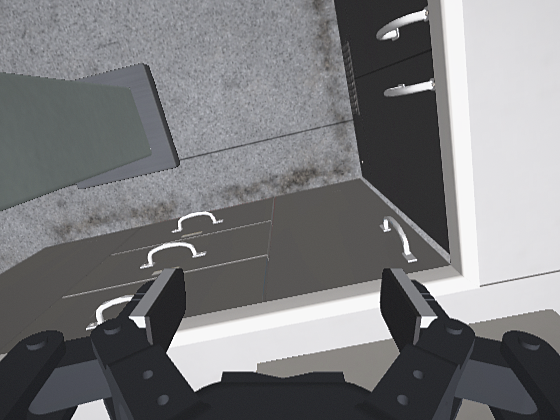

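```bash
cat > h.py <<'E'
import numpy as np, cv2
from workcell import env
def pix2w(m,u,v,z=None,depth=None,H=420):
    f=H/2/np.tan(np.radians(m["vertical_fov"])/2)
    r=np.array([(u-m["cx"])/f,-(v-m["cy"])/f,-1.])
    T=m["world_from_camera"]; R=T[:3,:3];t=T[:3,3]
    if depth is not None: return R@(r*depth)+t
    w=R@r; return t+w*(z-t[2])/w[2]
def w2pix(m,P,H=420):
    f=H/2/np.tan(np.radians(m["vertical_fov"])/2)
    T=m["world_from_camera"]; c=T[:3,:3].T@(np.asarray(P,float)-T[:3,3])
    return np.array([m["cx"]+f*c[0]/-c[2], m["cy"]-f*c[1]/-c[2]])
def crop(p,x0,y0,w,h,s,name):
    c=cv2.resize(p[y0:y0+h,x0:x0+w,::-1],None,fx=s,fy=s,interpolation=cv2.INTER_CUBIC)
    cv2.imwrite(name,c)
E
python3 - <<'E'
import cv2
p=cv2.imread("pics/top0.png")
cv2.imwrite("pics/topc.png",cv2.resize(p[165:285,195:355],None,fx=5,fy=5,interpolation=cv2.INTER_CUBIC))
p=cv2.imread("pics/scene0.png")
cv2.imwrite("pics/scenec.png",cv2.resize(p[190:340,190:350],None,fx=4,fy=4,interpolation=cv2.INTER_CUBIC))
E
```

```text
(no output)
```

View pics/topc.png

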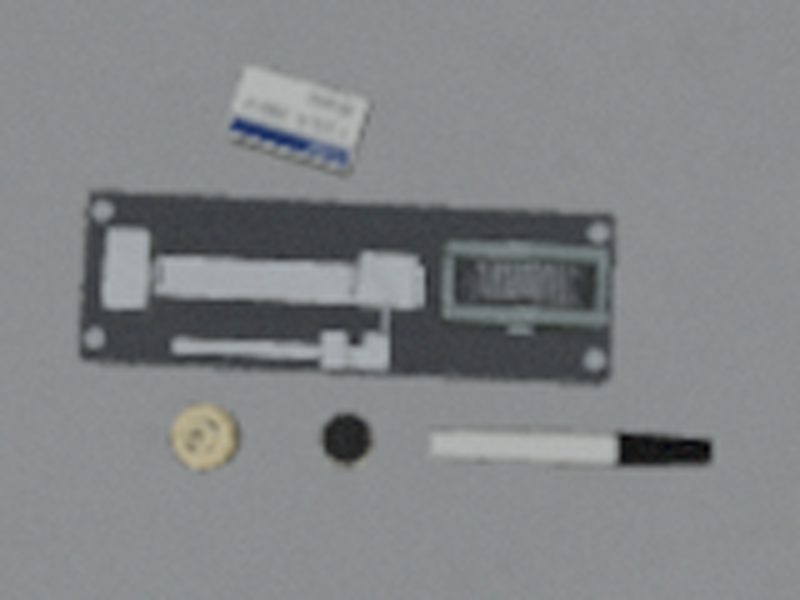

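View pics/scenec.png

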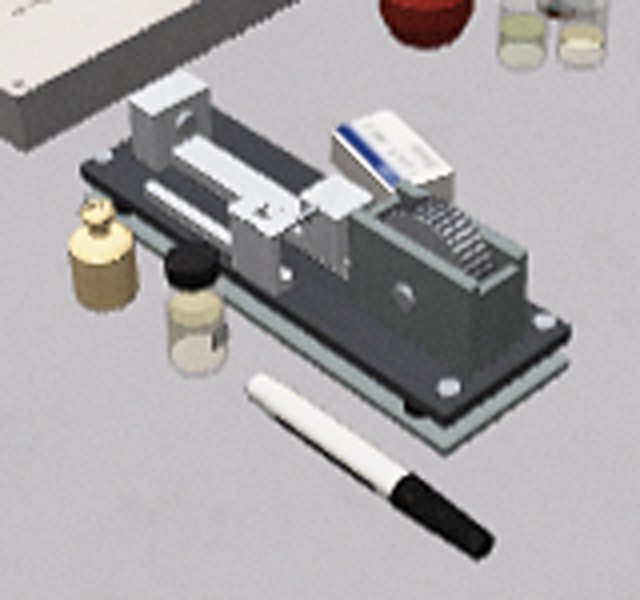

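```bash
python3 - <<'E'
from h import *
m=env.camera_model("top")
def t(c,z): 
    return pix2w(m,195+(c[0]+.5)/5-.5,165+(c[1]+.5)/5-.5,z=z)
C=[t(c,.026) for c in [(90,193),(613,213),(608,382),(80,358)]]
for c in C: print(c)
ctr=np.mean(C,0);print("ctr",ctr)
gx=(C[0]+C[3]-C[1]-C[2])/2; print(np.linalg.norm(gx),np.degrees(np.arctan2(gx[1],gx[0])))
gx/=np.linalg.norm(gx);gy=np.array([-gx[1],gx[0],0])
print("wheel est",ctr+gx*-.08)
W=np.mean([t(c,.076) for c in [(443,242),(607,248),(602,325),(441,318)]],0);print("cheeks ctr",W, (W-ctr)@gx,(W-ctr)@gy)
for n,c in dict(ptr=(386,335),nl=(345,345),nr=(364,345)).items():
    P=t(c,.062);print(n,(P-ctr)@gx*1e3,(P-ctr)@gy*1e3)
print(env.get_state()['clock'])
E
```

```text
[0.62091596 0.06431149 0.026     ]
[ 0.60974213 -0.18268098  0.026     ]
[ 0.52972363 -0.17843653  0.026     ]
[0.54326838 0.06792204 0.026     ]
ctr [ 0.57591253 -0.057221    0.026     ]
0.24698495265569614 87.13168396270763
wheel est [ 0.57190928 -0.13712077  0.026     ]
cheeks ctr [ 0.57143782 -0.13559204  0.076     ] -0.07849677375056369 0.0005473637624000591
ptr -18.357626875548615 25.098716556069064
nl -0.13686856851367524 30.35456698985586
nr -8.665946470558566 30.004812029108223
0.15
```

```bash
cat >> h.py <<'E'
from scipy.spatial.transform import Rotation as Rn
def toolR(s):
    q=s['orientation']; return Rn.from_quat([q[1],q[2],q[3],q[0]]).as_matrix()
E
python3 - <<'E'
from h import *
s=env.get_state(); R=toolR(s); print(R.round(3), s['tcp_pos'])
d=np.array([.572,-.137,.22])-s['tcp_pos']; print(R.T@d*100)
E
```

```text
[[-0.001  0.222  0.975]
 [-0.001  0.975 -0.222]
 [-1.    -0.001 -0.   ]] [0.12745628 0.56028777 0.23060302]
[  1.12873823 -58.12475052  58.81884943]
```

>>> {"fn": "servo_tool", "kwargs": {"increments": [{"offset":[0,-3,3],"yaw":4},{"offset":[0,-6.4,6.4],"yaw":9},{"offset":[0,-9.8,9.8],"yaw":14},{"offset":[0,-13.2,13.2],"yaw":19},{"offset":[0,-16.6,16.7],"yaw":24},{"offset":[0,-20,20.2],"yaw":29},{"offset":[0,-23.4,23.6],"yaw":34},{"offset":[0,-26.8,27],"yaw":39}], "claw": 0, "force": 40}}

```text
clock: 0.95
tcp_pos: [0.3319, 0.2377, 0.2313]
orientation: [0.636, 0.31, 0.635, -0.31]
wrist_force: [1.0, 1.2, -0.2]
finger_gap: -0.0001
```

```bash
python3 - <<'E'
from h import *
s=env.get_state(); R=toolR(s); print(s)
d=np.array([.572,-.137,.20])-s['tcp_pos']; print(R.T@d*100, np.degrees(np.arctan2(R[1,2],R[0,2])))
E
```

```text
{'clock': 0.95, 'joint_pos': array([ 4.24204673e-01, -1.03934642e-02, -3.39351784e-01,  1.24141234e+00,
        9.11380012e-05,  1.33193602e+00]), 'qvel': array([-1.19366200e+00, -1.01861710e-01, -9.96192032e-02, -9.42062984e-03,
        1.01245298e-03, -3.13058916e-01]), 'tau': array([ 6.64654791e+00, -3.02054036e+01,  2.86194652e+01,  7.23221786e-01,
        8.57367413e-03,  3.44010657e-01]), 'tcp_pos': array([0.33188373, 0.23769738, 0.23129873]), 'orientation': array([ 0.63558985,  0.31016247,  0.63544721, -0.3098897 ]), 'wrist_force': array([ 0.97566478,  1.15617482, -0.19708264]), 'ft_torque': array([ 0.02674748, -0.08508293, -0.03002097]), 'finger_gap': -9.582569915527714e-05}
[ 3.12861025 -4.14152067 44.31021581] -52.00917432532858
```

>>> {"fn": "servo_tool", "kwargs": {"increments": [{"offset":[0,-0.4,4.5],"yaw":5},{"offset":[0,-0.9,9.4],"yaw":10},{"offset":[0.5,-1.3,14.2],"yaw":15},{"offset":[1,-1.8,19.1],"yaw":20},{"offset":[1.5,-2.2,24],"yaw":25},{"offset":[2,-2.7,28.9],"yaw":30},{"offset":[2.5,-3.2,33.8],"yaw":35},{"offset":[3,-3.6,38.5],"yaw":41}]}}

```text
clock: 1.75
tcp_pos: [0.5417, -0.0876, 0.2008]
orientation: [0.486, 0.513, 0.486, -0.513]
wrist_force: [0.3, -0.1, 0.9]
finger_gap: -0.0004
```

>>> {"fn": "servo_tool", "kwargs": {"increments": [{"offset":[0,-3.0,2.7],"yaw":0},{"offset":[0,-3.9,4.1],"yaw":0},{"offset":[0,-3.9,4.1],"yaw":0},{"offset":[0,-3.9,4.1],"yaw":0},{"offset":[0,-3.9,4.1],"yaw":0},{"offset":[0,-3.9,4.1],"yaw":0},{"offset":[0,-3.9,4.1],"yaw":0},{"offset":[0,-3.9,4.1],"yaw":0}]}}

```text
clock: 2.55
tcp_pos: [0.5004, -0.1239, 0.2014]
orientation: [0.488, 0.512, 0.488, -0.512]
wrist_force: [0.3, -0.2, -0.4]
finger_gap: -0.0003
```

```bash
python3 - <<'E'
from h import *
s=env.get_state(); R=toolR(s); print(R.round(3))
d=np.array([.572,-.137,.20])-s['tcp_pos']; print(R.T@d*100)
p,dd=env.read_camera("wrist"); m=env.camera_model("wrist"); print(m)
cv2.imwrite("pics/w1.png",p[:,:,::-1]); np.save("pics/w1.npy",dd); np.save("pics/w1m.npy",m,allow_pickle=True)
print(w2pix(m,s['tcp_pos']))
E
```

```text
[[ 0.     0.999 -0.048]
 [-0.    -0.048 -0.999]
 [-1.     0.     0.   ]]
[0.14709933 7.21765548 0.96385536]
{'vertical_fov': 64.22252267716901, 'cx': 282.5583233785046, 'cy': 208.77454235408788, 'world_from_camera': array([[ 9.98866996e-01,  4.54792532e-02,  1.40128838e-02,
         5.04030523e-01],
       [-4.75891080e-02,  9.54498385e-01,  2.94394481e-01,
        -4.86950618e-02],
       [ 1.35661748e-05, -2.94727792e-01,  9.55581252e-01,
         3.43675546e-01],
       [ 0.00000000e+00,  0.00000000e+00,  0.00000000e+00,
         1.00000000e+00]])}
[282.39127989 272.32575634]
```

View pics/w1.png

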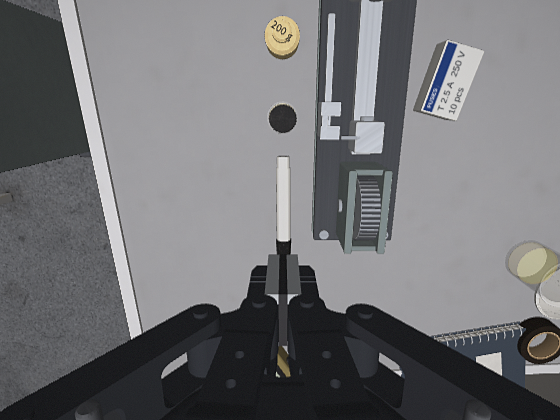

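```bash
python3 - <<'E'
import cv2
p=cv2.imread("pics/w1.png")
cv2.imwrite("pics/w1c.png",cv2.resize(p[85:260,300:430],None,fx=4.5,fy=3.4*4.5/4.5 if 0 else 3.4,interpolation=cv2.INTER_CUBIC) if 0 else cv2.resize(p[90:255,300:420],None,fx=3.6,fy=3.6,interpolation=cv2.INTER_CUBIC))
E
```

```text
(no output)
```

View pics/w1c.png

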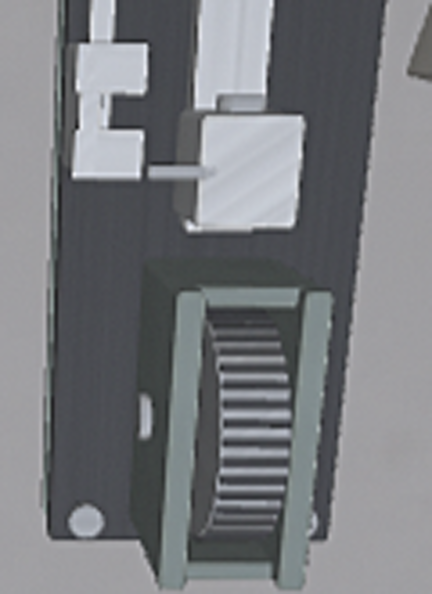

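```bash
python3 - <<'E'
from h import *
m=np.load("pics/w1m.npy",allow_pickle=True).item()
def t(c,z): return pix2w(m,300+(c[0]+.5)/3.6-.5,90+(c[1]+.5)/3.6-.5,z=z)
C=[t(c,.076) for c in [(178,292),(333,293),(305,588),(160,588)]]
for c in C: print(c)
W=np.mean(C,0); print("W",W)
gx=(C[0]+C[1]-C[2]-C[3])/2;print(np.linalg.norm(gx),np.degrees(np.arctan2(gx[1],gx[0])))
a=np.radians(87.2);gx=np.array([np.cos(a),np.sin(a),0]);gy=np.array([-gx[1],gx[0],0])
for n,c in dict(ptip=(148,172),pbase=(200,172),nu=(147,95),nl=(145,130),jawTR=(305,117),jawBR=(298,230)).items():
    P=t(c,.062);print(n,((P-W)@gx*1e3-80).round(1),((P-W)@gy*1e3).round(1))
E
```

```text
[ 0.55537946 -0.10157469  0.076     ]
[ 0.59017342 -0.10345992  0.076     ]
[ 0.58692408 -0.17570564  0.076     ]
[ 0.55181458 -0.17403269  0.076     ]
W [ 0.57107288 -0.13869323  0.076     ]
0.07243203786507928 87.30388410468143
ptip -18.5 23.2
pbase -18.5 11.3
nu -1.4 24.3
nl -9.1 24.4
jawTR -6.2 -11.7
jawBR -31.7 -12.4
```

>>> {"fn": "servo_tool", "kwargs": {"increments": [{"offset":[0,2,0.6],"yaw":0},{"offset":[0,5,1.4],"yaw":0},{"offset":[0,7.1,2.1],"yaw":0},{"offset":[2.5,7.1,2.1],"yaw":0},{"offset":[5.5,7.1,2.1],"yaw":0},{"offset":[8,7.1,2.1],"yaw":0},{"offset":[9.5,7.1,2.1],"yaw":0},{"offset":[9.5,7.1,2.1],"yaw":0}]}}

```text
clock: 3.4
tcp_pos: [0.5682, -0.148, 0.1036]
orientation: [-0.486, -0.511, -0.489, 0.513]
wrist_force: [-0.2, -0.4, 0.5]
finger_gap: 0.0001
```

```bash
cat > look.py <<'E'
import sys
from h import *
s=env.get_state(); R=toolR(s); a=np.radians(87.2);gx=np.array([np.cos(a),np.sin(a),0]);gy=np.array([-gx[1],gx[0],0])
W=np.array([.5712,-.138,.086]); e=s['tcp_pos']-W
print("clock",s['clock'],"gauge offset mm",(e@gx*1e3).round(1),(e@gy*1e3).round(1),(e[2]*1e3).round(1),"F",s['wrist_force'].round(2))
print("zaz",np.degrees(np.arctan2(R[1,2],R[0,2])))
m=env.camera_model("wrist");p,d=env.read_camera("wrist")
n=sys.argv[1]; cv2.imwrite(f"pics/{n}.png",p[:,:,::-1]); np.save(f"pics/{n}m.npy",m,allow_pickle=True); np.save(f"pics/{n}d.npy",d)
print(w2pix(m,s['tcp_pos']))
E
python3 look.py w2
```

```text
clock 3.4 gauge offset mm -10.1 2.5 17.6 F [-0.19 -0.35  0.49]
zaz -92.81105024870897
[282.24267032 272.50835953]
```

View pics/w2.png

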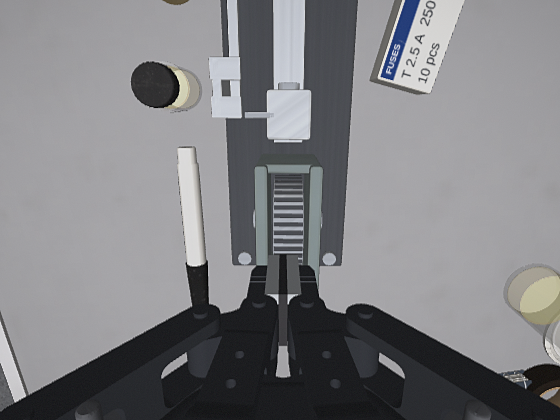

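>>> {"fn": "servo_tool", "kwargs": {"increments": [{"offset":[0,0.1,0],"yaw":0},{"offset":[0.4,0.2,0],"yaw":0},{"offset":[0.8,0.2,0],"yaw":0},{"offset":[1.1,0.2,0],"yaw":0},{"offset":[1.3,0.2,0],"yaw":0},{"offset":[1.4,0.2,0],"yaw":0},{"offset":[1.4,0.2,0],"yaw":0},{"offset":[1.4,0.2,0],"yaw":0}]}}

```text
clock: 4.25
tcp_pos: [0.572, -0.1491, 0.0923]
orientation: [0.488, 0.512, 0.487, -0.512]
wrist_force: [0.2, -0.8, -0.0]
finger_gap: 0.0001
```

```bash
python3 look.py w3
```

```text
clock 4.25 gauge offset mm -11.0 -1.4 6.3 F [ 0.24 -0.8  -0.05]
zaz -92.82578288728638
[282.32088845 272.5999206 ]
```

>>> {"fn": "servo_tool", "kwargs": {"increments": [{"offset":[0.3,-0.1,-0.1],"yaw":0},{"offset":[0.5,-0.1,-0.1],"yaw":0},{"offset":[0.65,-0.1,-0.1],"yaw":0},{"offset":[0.8,-0.1,-0.1],"yaw":0},{"offset":[0.9,-0.1,-0.1],"yaw":0},{"offset":[1.0,-0.1,-0.1],"yaw":0},{"offset":[1.05,-0.1,-0.1],"yaw":0},{"offset":[1.05,-0.1,-0.1],"yaw":0}]}}

```text
clock: 5.1
tcp_pos: [0.571, -0.1479, 0.0822]
orientation: [0.488, 0.512, 0.488, -0.512]
wrist_force: [-2.9, 0.9, 6.0]
finger_gap: 0.0003
```

```bash
python3 look.py w4
```

```text
clock 5.1 gauge offset mm -9.9 -0.3 -3.8 F [-2.92  0.94  5.96]
zaz -92.8164099441864
[282.32382532 272.51756383]
```

View pics/w4.png

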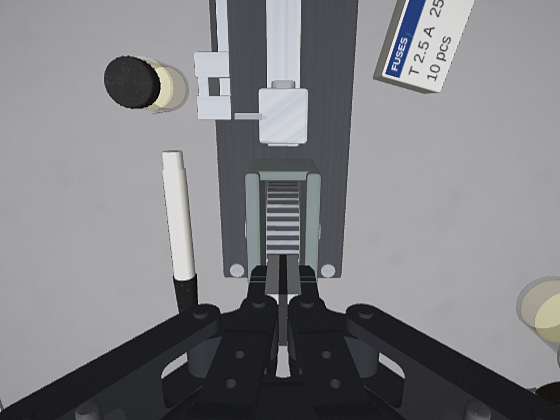

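>>> {"fn": "servo_tool", "kwargs": {"increments": [{"offset":[0.05,0,-0.2],"yaw":0},{"offset":[0.05,0,-0.55],"yaw":0},{"offset":[0.05,0,-0.9],"yaw":0},{"offset":[0.05,0,-1.25],"yaw":0},{"offset":[0.05,0,-1.6],"yaw":0},{"offset":[0.05,0,-1.9],"yaw":0},{"offset":[0.05,0,-2.0],"yaw":0},{"offset":[0.05,0,-2.0],"yaw":0}]}}

```text
clock: 5.95
tcp_pos: [0.572, -0.1282, 0.0819]
orientation: [-0.488, -0.512, -0.487, 0.512]
wrist_force: [-2.7, -0.1, 6.1]
finger_gap: -0.0003
```

```bash
python3 look.py w5; python3 - <<'E'
import cv2
p=cv2.imread("pics/w5.png")
cv2.imwrite("pics/w5c.png",cv2.resize(p[20:200,180:360],None,fx=3.3,fy=3.3,interpolation=cv2.INTER_CUBIC))
E
```

```text
clock 5.95 gauge offset mm 9.8 -0.4 -4.1 F [-2.73 -0.06  6.1 ]
zaz -92.82775080865419
[282.29636012 272.56396773]
```

View pics/w5.png

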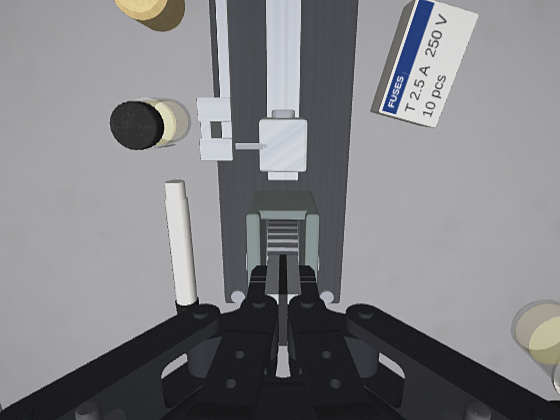

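>>> {"fn": "servo_tool", "kwargs": {"increments": [{"offset":[-0.5,0,0],"yaw":0},{"offset":[-1.2,0,0],"yaw":0},{"offset":[-1.5,0,0.4],"yaw":0},{"offset":[-1.5,0,1.0],"yaw":0},{"offset":[-1.5,0,1.6],"yaw":0},{"offset":[-1.5,0,2.0],"yaw":0},{"offset":[-1.3,0,2.0],"yaw":0},{"offset":[-1.0,0,2.0],"yaw":0}]}}

```text
clock: 6.8
tcp_pos: [0.5709, -0.1482, 0.091]
orientation: [0.487, 0.512, 0.487, -0.512]
wrist_force: [0.1, -0.3, -0.2]
finger_gap: 0.0002
```

```bash
python3 look.py w6; python3 - <<'E'
import cv2
p=cv2.imread("pics/w6.png")
cv2.imwrite("pics/w6c.png",cv2.resize(p[30:170,190:320],None,fx=4,fy=4,interpolation=cv2.INTER_CUBIC))
E
```

```text
clock 6.8 gauge offset mm -10.2 -0.2 5.0 F [ 0.09 -0.29 -0.22]
zaz -92.85164972901562
[282.22813655 272.5283276 ]
```

View pics/w6c.png

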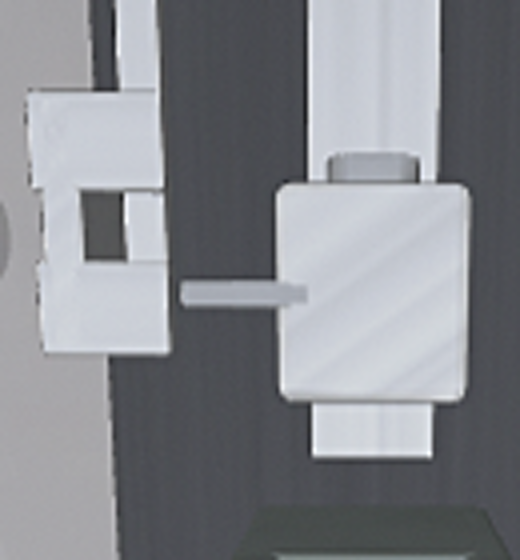

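>>> {"fn": "servo_tool", "kwargs": {"increments": [{"offset":[0.4,0,0],"yaw":0},{"offset":[0.7,0,0],"yaw":0},{"offset":[0.92,0,0],"yaw":0},{"offset":[0.92,0,-0.3],"yaw":0},{"offset":[0.92,0,-0.8],"yaw":0},{"offset":[0.92,0,-1.3],"yaw":0},{"offset":[0.92,0,-1.8],"yaw":0},{"offset":[0.92,0,-2.0],"yaw":0}]}}

```text
clock: 7.65
tcp_pos: [0.5722, -0.128, 0.0828]
orientation: [-0.488, -0.512, -0.487, 0.512]
wrist_force: [-2.2, -1.6, 5.0]
finger_gap: 0.0003
```

>>> {"fn": "servo_tool", "kwargs": {"increments": [{"offset":[0,0,0],"yaw":0},{"offset":[-0.5,0,0],"yaw":0},{"offset":[-1.2,0,0],"yaw":0},{"offset":[-1.5,0,0.5],"yaw":0},{"offset":[-1.5,0,1.0],"yaw":0},{"offset":[-1.4,0,1.4],"yaw":0},{"offset":[-1.0,0,1.4],"yaw":0},{"offset":[-1.0,0,1.4],"yaw":0}]}}

```text
clock: 8.45
tcp_pos: [0.5706, -0.142, 0.091]
orientation: [-0.487, -0.512, -0.488, 0.513]
wrist_force: [-0.1, 0.6, -0.6]
finger_gap: -0.0001
```

```bash
python3 look.py w7; python3 - <<'E'
import cv2
p=cv2.imread("pics/w7.png")
cv2.imwrite("pics/w7c.png",cv2.resize(p[30:170,190:320],None,fx=4,fy=4,interpolation=cv2.INTER_CUBIC))
E
```

```text
clock 8.45 gauge offset mm -4.1 0.4 5.0 F [-0.13  0.56 -0.59]
zaz -92.85752437108505
[282.22152967 272.53419435]
```

View pics/w7c.png

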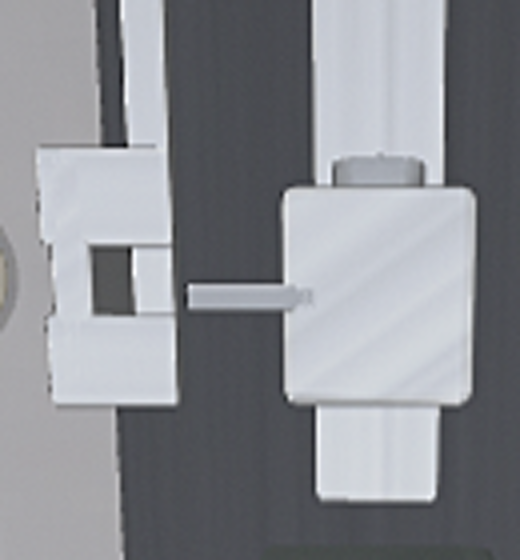

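>>> {"fn": "servo_tool", "kwargs": {"increments": [{"offset":[0.4,0,0],"yaw":0},{"offset":[0.7,0,0],"yaw":0},{"offset":[0.92,0,0],"yaw":0},{"offset":[0.95,0,0],"yaw":0},{"offset":[0.95,0,-0.25],"yaw":0},{"offset":[0.95,0,-0.5],"yaw":0},{"offset":[0.95,0,-0.72],"yaw":0},{"offset":[0.95,0,-0.72],"yaw":0}]}}

```text
clock: 9.3
tcp_pos: [0.5718, -0.1349, 0.0832]
orientation: [-0.488, -0.512, -0.487, 0.512]
wrist_force: [-2.0, -1.1, 4.7]
finger_gap: 0.0002
```

>>> {"fn": "servo_tool", "kwargs": {"increments": [{"offset":[0,0,0],"yaw":0},{"offset":[-0.5,0,0],"yaw":0},{"offset":[-1.2,0,0],"yaw":0},{"offset":[-1.8,0,0],"yaw":0},{"offset":[-2.2,0,0],"yaw":0},{"offset":[-2.5,0,0],"yaw":0},{"offset":[-2.5,0,0],"yaw":0},{"offset":[-2.5,0,0],"yaw":0}]}}

```text
clock: 10.1
tcp_pos: [0.5717, -0.1348, 0.1075]
orientation: [0.487, 0.512, 0.488, -0.512]
wrist_force: [-0.3, -0.5, 0.4]
finger_gap: -0.0
```

```bash
python3 look.py w8; python3 - <<'E'
import cv2
p=cv2.imread("pics/w8.png")
cv2.imwrite("pics/w8c.png",cv2.resize(p[30:200,190:320],None,fx=3.5,fy=3.5,interpolation=cv2.INTER_CUBIC))
E
```

```text
clock 10.1 gauge offset mm 3.3 -0.3 21.5 F [-0.32 -0.46  0.4 ]
zaz -92.82156812014595
[282.32594486 272.54961999]
```

View pics/w8c.png

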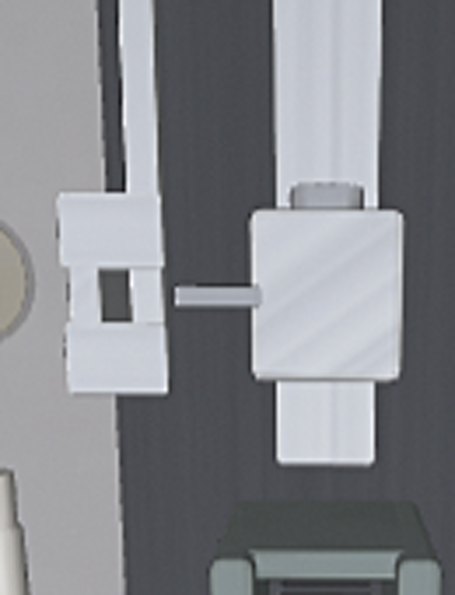

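>>> {"fn": "servo_tool", "kwargs": {"increments": [{"offset":[-2,0,0],"yaw":0},{"offset":[-4,0,0],"yaw":0},{"offset":[-6,0,0],"yaw":0},{"offset":[-7,0,0],"yaw":0},{"offset":[-7,0,0],"yaw":0},{"offset":[-7,0,0],"yaw":0},{"offset":[-7,0,0],"yaw":0},{"offset":[-7,0,0],"yaw":0}]}}

```text
clock: 10.95
tcp_pos: [0.571, -0.1346, 0.1764]
orientation: [-0.487, -0.512, -0.488, 0.512]
wrist_force: [0.6, 0.5, -0.1]
finger_gap: -0.0
```

```bash
python3 look.py w9; python3 - <<'E'
import cv2
from h import *
p,_=env.read_camera("scene")
a=cv2.resize(p[190:340,190:350,::-1],None,fx=3.5,fy=3.5,interpolation=cv2.INTER_CUBIC)
cv2.imwrite("pics/s9.png",a)
p=cv2.imread("pics/w9.png")
cv2.imwrite("pics/w9c.png",cv2.resize(p[60:200,190:320],None,fx=4,fy=4,interpolation=cv2.INTER_CUBIC))
E
```

```text
clock 10.95 gauge offset mm 3.4 0.3 90.4 F [ 0.63  0.52 -0.06]
zaz -92.82407280029605
[282.24465694 272.52166739]
```

View pics/w9c.png

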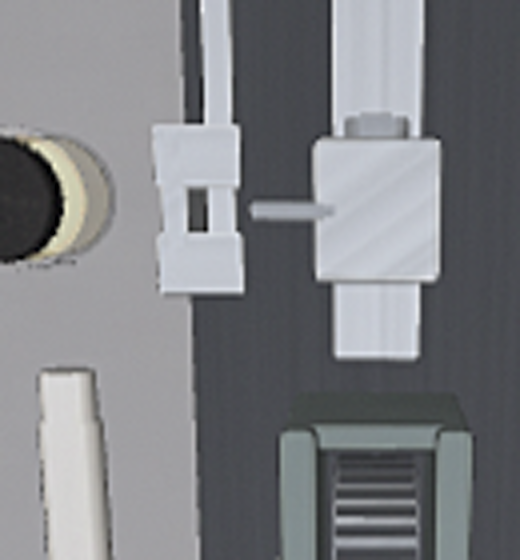

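View pics/s9.png

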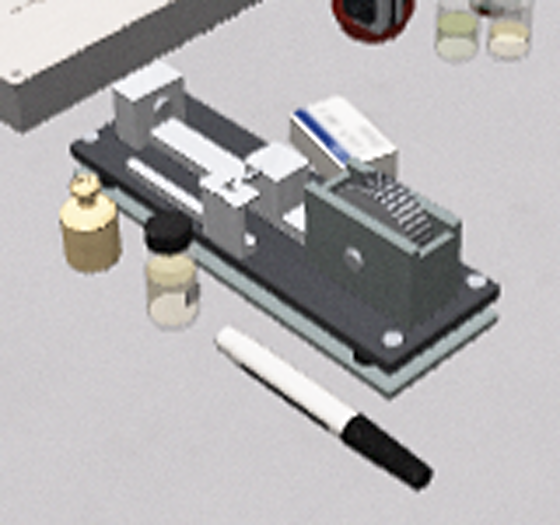

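Pointer centre is at row 210 in this crop and the notch spans 186–233 (centre 209.5), so it is centred. The surrounding items look unmoved. Handing in.

```bash
python3 -c "
from workcell import env
print(env.hand_in())"
```

```text
the job is handed in; nothing more can be done
None
```

The gauge is set: the pointer stands centred in the notch, within about 0.2 mm against the 2.5 mm allowed. I closed the fingers and rolled the wheel's top towards the anvil in three strokes of 20, 20 and about 7 mm. The readings at the end of each stroke showed 3 to 4 mm of sink and 5 to 6 N of press. I then lifted the finger clear and handed the job in.

- **Pointer:** two wrist views taken after the finger left, from about 2 cm and 9 cm above the wheel, both showed it centred.
- **Surroundings:** in the final scene picture the vial, weight, carton, marker and gauge plate look where they were. I compared these by eye and did not measure them.
- **Robot:** it stood 90 mm above the wheel with no force beyond sensor noise, at about 11 s of the 58 s allowed.

One move went wrong early on: I shifted the tool about 7 cm the wrong way at 20 cm height. It touched nothing and I corrected it. During the strokes there was also a sideways force of 2 to 3 N on the wheel, which went away on lifting. No check failed or disagreed.

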